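# Seat the jar nest plate on the capping fixture and clip it

### The job

The jar nest plate has been left lying crooked on top of the capping fixture's two locating pins. Nudge it sideways with your fingertips, without picking it up, until both its holes drop over the pins and it lies flat on the base, then push the swing clip round by its upright pin as far as its stop, so that it lies over the plate's far edge. Leave the jars and everything else on the bench where they are.

Things in the scene. Friction and masses are not known exactly. Their poses are not given: they have to be found in the camera images.
- base: the capping fixture's base: an aluminium slab fixed to the bench, its top 20 mm above the bench. Origin on the bench right below the middle of the plate's seat, x away from the robot (within about 0.3 rad), y to the left. It reaches from x -125 to +115 and y -135 to +135 mm. The seated nest plate has its origin and axes on those of the base, 20 mm higher.
- pin_left (a point): where the left locating pin stands up from the base's top face, at base x +28, y +70 mm. The pin is 12 mm thick for its first 4 mm, then a tapered nose up to 11 mm above the top face, 3.6 mm across at its tip.
- pin_right (a point): the right locating pin, the same, at base x +28, y -70 mm
- plate: the jar nest plate: white plastic, 140 (its x) by 200 (its y) by 15 mm, about 0.36 kg, with a 72 mm round jar opening (centred at its x -8 mm) and two pin holes. Origin at the middle of its underside. At the start it lies loose on the fixture, out of place and crooked: its far part rides on the two pin noses, its near edge is down on the base (tilt about 0.1 rad).
- hole_left (a point): middle of the left pin hole (round, 14.5 mm, right through) at the plate's underside, at plate x +28, y +70 mm
- hole_right (a point): middle of the right pin hole (the same) at the plate's underside, at plate x +28, y -70 mm
- clip (a joint): angle of the swing clip (rad), beyond the plate's far edge. 0: its arm lies along base +y, clear of the plate; it grows as the arm swings anticlockwise from above; 1.57: at its stop, pointing at the robot (base -x) over the plate's far edge. Starts between 0 and 0.25; about 1 N at its upright pin turns it, and it stays where it is left.
- clip_pivot (a point): axis of the swing clip at the top of its strap, at base x +94, y 0, 42.5 mm above the bench. The strap is 16 mm wide, 5 mm thick and reaches 54 mm from the axis: its underside is 2.5 mm above a seated plate, too low to pass over one that still rides on the pins.
- clip_pin (a point): top of the round upright pin, 10 mm thick and 25 mm tall, that stands on the clip's strap 44 mm from the pivot, for pushing it round with a finger (its top is 67.5 mm above the bench)
- jar_a: small full jar with a screw cap standing to the left of the fixture, 62 mm across, 88 mm tall; origin under its middle; leave it alone
- jar_b: another such jar to the right of the fixture; leave it alone
- cap: loose screw cap lying behind the fixture, 68 mm across, 18 mm high; leave it alone
- wrench: spanner 150 mm long lying to the right of the fixture, along it; leave it alone
- stone: dark stone, about 85 mm long and 50 mm high, left of the fixture; leave it alone
- tape: roll of paper tape lying behind the fixture, 90 mm across, 24 mm high; leave it alone
- spare_plate: nest plate for a smaller jar, 140 by 150 by 15 mm, lying on the bench to the right; leave it alone
Not all that is in view belongs to the job. What is shaped like the plate but turquoise is not meant.

How it is judged:
By the outcome, as a careful person would: the job done as asked, in the order asked, and still so for the second after the job is handed in, with the robot touching nothing.
It also fails if it takes over 51 s, if anything falls off the work surface, if the arm or the gripper's body presses on something with over 40 N, if the wrist force passes 120 N, or if a joint passes its speed limit or range.

### The arm

A 7-joint arm with a two-finger parallel gripper is mounted at the origin on the work surface. World frame = base frame: x ahead of the robot, y to its left, z up, the work surface at z = 0. Lengths are in m, angles in rad, forces in N, time in s.
With the tool pointing down it reaches from about 0.425 to 0.825 m from the base axis. Payload 3.6 kg.
Tool frame: the origin (TCP) lies on the centre line of the jaws, within the pads' length; the fingertips stand ctrl.nose_length ahead of it and the grasp point (between the pads) lies 8 mm behind it (ctrl.nose_length is the distance from the TCP to the fingertips, in m); z points along the fingers, x is the direction in which the jaws open and shut, and the axes are right-handed (so a half turn about z gives the same grasp; the last joint's range is limited). The gripper opens to 85 mm and grips with 20 to 120 N. Pads are 22 mm wide; open, the fingers measure 114 mm over their backs; the gripper's body (76 mm by 85 mm) begins 54 mm behind the grasp point. The pads swing forward as they close: fully open they stand 13 mm farther back than shut.
Start: joints at [-0.026, 0.615, -0.013, 1.423, 0.008, 1.103, -0.04], TCP at [0.65, 0, 0.242] pointing down, gripper open.
Joint ranges: [-3.12, 3.12], [-0.3, 2.06], [-1.34, 1.32], [0.26, 2.42], [-1.36, 4.5], [0.01, 1.98], [-2.84, 2.84]. Speed limits (rad/s): [2.79, 2.79, 3.14, 3.14, 3.14, 3.14, 3.14].

### API

Orientations are given as [roll, pitch, yaw] about the fixed x, y, z axes, in that order (R = Rz(yaw) Ry(pitch) Rx(roll)).
In Python, from rig import status, optics, ctrl gives the robot as it stands.
- The arm moves only by the shell command python3 -m pendant 'ROWS' [FORCE]. ROWS is JSON, a list of rows, each a list of 5 numbers: the shift along the world's x, y, z in mm, then the turn about the world's z in degrees, then the finger opening in mm, from 0 to 85.4. In form: [[x, y, z, turn, gripper], ...]. A call has exactly 8 rows; each row shifts and turns the commanded pose from where the row before left it; what a row does not reach is not made up. A row lasts 1/10 s, in which the tool goes at most 50 mm and 8.59 degrees, less where a joint would pass 70% of its speed; a pose out of reach is approached as far as the arm can. A call with a gripper value outside its range is refused whole. The fingers move at their own pace and stop on an object; FORCE is the grip in N (left out, the last holds). Time passes only in rows, so rows that do not move let the fingers close, or fill a call up. It gives the time, the measured TCP pose, the force and the opening at its end, in the units of the state.
- status.get_state(): the state, without advancing time (a new reading comes with each control period).
- optics.grab_frame(name): name is "scene" or "side" or "wrist"; returns (picture, depth): 384x512x3 uint8, red, green, blue; 384x512 float32, m along the optical axis (not along the pixel's ray), 0 where there is no reading.
- optics.camera_info(name): a dict with "intrinsics" (3x3 intrinsics, pixels), "k1" (the pictures are not rectified: a ray, as slopes to the right and down, at radius r is drawn at 1 + k1 r^2 times it, then the intrinsics apply), "R" (3x3) and "t" (3): a world point X has camera coordinates R X + t. Camera axes: x right, y down, z forward; pixel columns grow to the right and rows downward; lengths in m; the calibration is good to about 2 mm. A picture is of the moment at which its call begins: read the wrist's pose just before it. camera_info takes no time and is no camera call; for the wrist camera it gives the pose at the moment of the call.
- ctrl.sign_off(): hands the job in, once; it reports no verdict.
The state is a dict: "clock": time; "qpos": joint angles; "dq": joint speeds; "joint_efforts": joint torques, N m; "position": TCP position; "orientation": TCP orientation; "contact_force": force on the tool from outside, world axes, zero at the start; "moment": the same for the moment, N m; "opening": opening from 0.0 (shut) to 1.0 (fully open).
Only numpy, scipy, OpenCV 4.12 (cv2) and the standard library are available. Lean on these libraries where they do the work, as an engineer would, in place of code of your own. Each camera call takes 0.05 s, during which the arm holds its last target.

## Working session

There is one attempt and no reset: what is moved stays moved. The work goes in short steps, Python scripts to look and compute and a shell command to move; the robot and the scene stay as the last step left them, time stands still between calls to the robot, and variables do not carry over. Pictures are saved under pics/ and viewed, and the job is handed in when it is done.

```bash
ls; mkdir -p pics; python3 - <<'E'
from rig import status, optics, ctrl
import cv2, numpy as np
s=status.get_state(); print(s, ctrl.nose_length)
for n in ("scene","side","wrist"):
    i=optics.camera_info(n); print(n,np.round(i["intrinsics"],1).tolist(),i["k1"],np.round(i["R"],3).tolist(),np.round(i["t"],3).tolist())
    p,d=optics.grab_frame(n); cv2.imwrite(f"pics/{n}0.png",p[:,:,::-1]); np.savez(f"pics/{n}0.npz",p=p,d=d,**{k:i[k] for k in i})
E
```

```text
pics
{'clock': 0.0, 'qpos': array([-0.02647942,  0.61591723, -0.01265852,  1.42489708,  0.00810667,
        1.1033959 , -0.0403827 ]), 'dq': array([ 1.57991712e-03, -5.53133108e-04, -1.13074961e-03, -8.77956059e-04,
        5.82920493e-04, -7.41940176e-05, -8.12382561e-05]), 'joint_efforts': array([ 1.38264377e-04, -4.69217670e+01,  2.59523503e-01, -1.71036780e+01,
        1.00907375e-02,  9.80606623e-03,  4.10031795e-07]), 'position': array([6.49265669e-01, 1.72526493e-05, 2.41139882e-01]), 'orientation': array([3.14157402e+00, 2.56752508e-03, 1.00644642e-04]), 'contact_force': array([ 0.00841798, -0.38126251,  0.24457075]), 'moment': array([-0.04574699,  0.00697609,  0.02640566]), 'opening': 1.0028903118250438} 0.011
scene [[380.1, 0.0, 252.1], [0.0, 380.1, 194.5], [0.0, 0.0, 1.0]] -0.07356861443366436 [[0.9, 0.435, -0.006], [0.357, -0.745, -0.563], [-0.25, 0.505, -0.826]] [-0.508, -0.157, 1.213]
side [[421.8, 0.0, 252.7], [0.0, 421.8, 189.8], [0.0, 0.0, 1.0]] 0.024245308293229177 [[-0.803, -0.597, 0.001], [-0.291, 0.39, -0.873], [0.521, -0.701, -0.487]] [0.466, 0.21, 0.698]
wrist [[311.0, 0.0, 253.0], [0.0, 311.0, 186.6], [0.0, 0.0, 1.0]] -0.0547330978288464 [[1.0, -0.0, -0.001], [0.0, -0.962, 0.273], [-0.001, -0.273, -0.962]] [-0.648, -0.036, 0.378]
```

View pics/scene0.png

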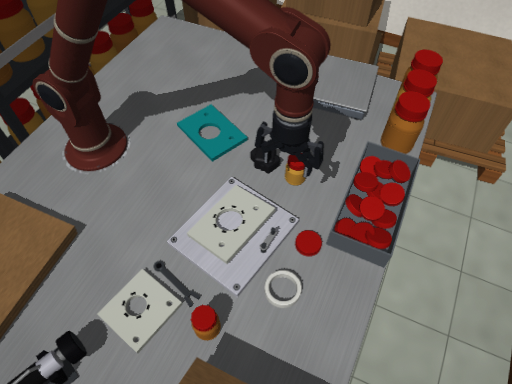

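View pics/side0.png

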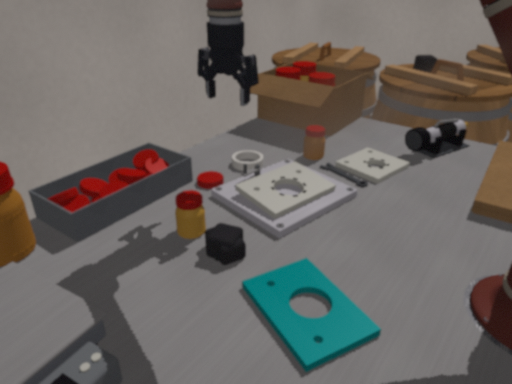

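View pics/wrist0.png

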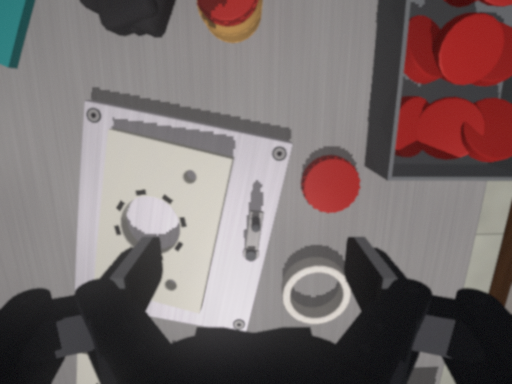

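Wrist view: image right is world +x and image up is +y. Base at about (85–292, 100–330), plate at (100–232, 128–310), plate holes at (190,177) and (171,285), clip at (255,190–255). I'll zoom in to get corners.

```bash
cat > h.py <<'E'
import numpy as np, cv2
def load(f): return dict(np.load(f))
def ray(c,u,v):
    K=c["intrinsics"];k=float(c["k1"])
    D=np.array([k,0,0,0,0.])
    p=cv2.undistortPoints(np.array([[[u,v]]],float),K,D)[0,0]
    d=c["R"].T@np.array([p[0],p[1],1.]); o=-c["R"].T@c["t"]
    return o,d
def onplane(c,u,v,z):
    o,d=ray(c,u,v); return o+d*(z-o[2])/d[2]
def depthpt(c,u,v):
    K=c["intrinsics"];D=np.array([float(c["k1"]),0,0,0,0.])
    p=cv2.undistortPoints(np.array([[[u,v]]],float),K,D)[0,0]
    z=float(np.median(c["d"][int(v)-1:int(v)+2,int(u)-1:int(u)+2]))
    return c["R"].T@(np.array([p[0]*z,p[1]*z,z])-c["t"])
def proj(c,X):
    D=np.array([float(c["k1"]),0,0,0,0.])
    r,_=cv2.Rodrigues(np.asarray(c["R"]))
    return cv2.projectPoints(np.asarray(X,float).reshape(-1,1,3),r,np.asarray(c["t"],float),c["intrinsics"],D)[0][:,0]
def snap(n,tag):
    from rig import optics
    i=optics.camera_info(n); p,d=optics.grab_frame(n)
    cv2.imwrite(f"pics/{n}{tag}.png",p[:,:,::-1]); np.savez(f"pics/{n}{tag}.npz",p=p,d=d,**i)
    return load(f"pics/{n}{tag}.npz")
def crop(c,x0,y0,x1,y1,s,f):
    cv2.imwrite(f,cv2.resize(c["p"][y0:y1,x0:x1,::-1],None,fx=s,fy=s,interpolation=cv2.INTER_CUBIC))
E
python3 - <<'E'
from h import *
w=load("pics/wrist0.npz"); s=load("pics/scene0.npz"); d=load("pics/side0.npz")
crop(w,70,90,300,330,2.5,"pics/w0c.png")
crop(s,160,170,310,300,5,"pics/s0c.png")
crop(d,200,150,370,240,4.5,"pics/d0c.png")
# depth check
for u,v in [(94,115),(279,153),(250,300),(115,150),(210,170),(190,290),(110,290),(190,177),(171,285)]: print(u,v,np.round(depthpt(w,u,v)*1000,1))
E
```

```text
94 115 [469.4  51.9  21. ]
279 153 [677.6   8.2  20.8]
250 300 [ 643.9 -188.8   19.3]
115 150 [495.8  14.5  36. ]
210 170 [601.6  -6.   45.9]
190 290 [ 571.1 -155.8   45.6]
110 290 [603.2  10.6 289.1]
190 177 [574.  -20.4  19.6]
171 285 [ 544.9 -156.4   34.4]
```

View pics/w0c.png

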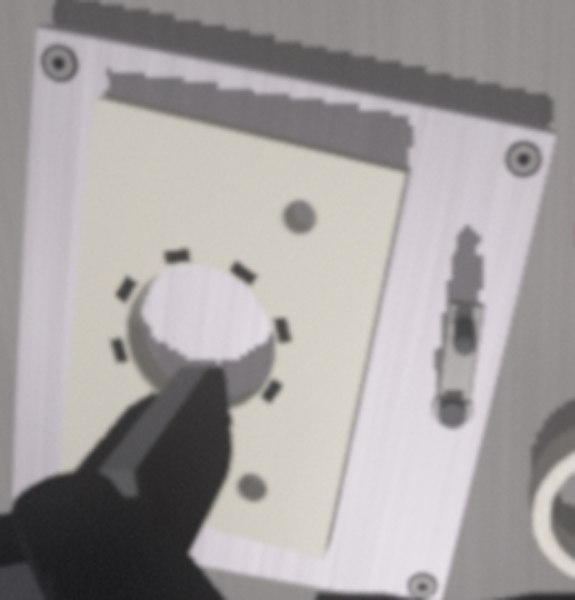

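View pics/s0c.png

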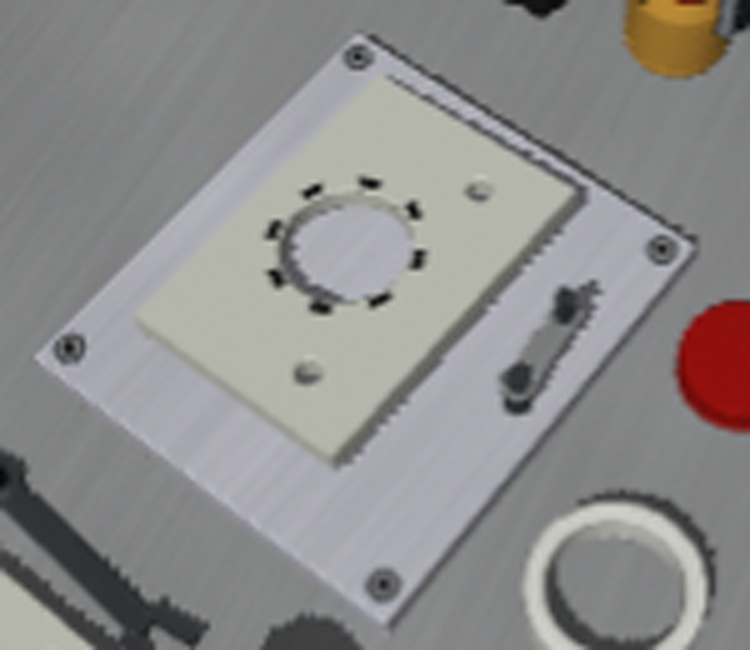

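View pics/d0c.png

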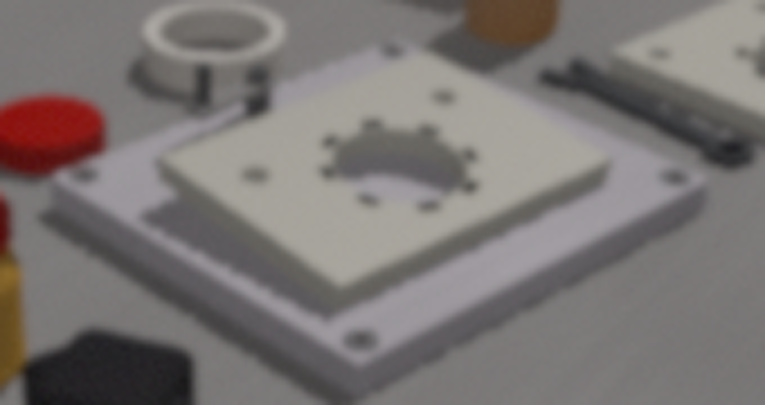

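```bash
cat >> h.py <<'E'
def rig2(P,Q): # Q = R P + t 2D
    P=np.array(P,float);Q=np.array(Q,float);pm=P.mean(0);qm=Q.mean(0);p=P-pm;q=Q-qm
    a=np.arctan2((p[:,0]*q[:,1]-p[:,1]*q[:,0]).sum(),(p*q).sum())
    R=np.array([[np.cos(a),-np.sin(a)],[np.sin(a),np.cos(a)]]);t=qm-R@pm
    return a,t,Q-(P@R.T+t)
def fitplane(c,mask):
    v,u=np.nonzero(mask); K=c["intrinsics"];D=np.array([float(c["k1"]),0,0,0,0.])
    p=cv2.undistortPoints(np.stack([u,v],1).astype(float)[:,None],K,D)[:,0]; z=c["d"][v,u]; ok=z>0
    X=(np.c_[p*z[:,None],z][ok]-c["t"])@c["R"]
    for _ in range(4):
        A=np.c_[X[:,:2],np.ones(len(X))]; s=np.linalg.lstsq(A,X[:,2],rcond=None)[0]; r=X[:,2]-A@s
        X=X[abs(r)<max(2*r.std(),.001)]
    return s,r.std(),len(X)
def onpl(c,u,v,s):
    o,d=ray(c,u,v); t=(s[0]*o[0]+s[1]*o[1]+s[2]-o[2])/(d[2]-s[0]*d[0]-s[1]*d[1]); return o+d*t
E
python3 - <<'E'
from h import *
w=load("pics/wrist0.npz"); s=load("pics/scene0.npz"); d=load("pics/side0.npz")
B=[(-125,135),(115,135),(115,-135),(-125,-135)]
sb=[(232,177.4),(299.2,218),(237.4,295.6),(167.4,241.4)]
X=[onplane(s,*p,.02)[:2]*1000 for p in sb]; a,t,r=rig2(B,X); print("scene base",a,t,np.round(r,1).tolist())
wb=[(38,27),(554,133)]
wb=[(x/2.5+70,y/2.5+90) for x,y in wb]
X=[onplane(w,*p,.02)[:2]*1000 for p in wb]; a2,t2,r=rig2(B[:2],X); print("wrist base",a2,t2,np.round(r,1).tolist())
for nm,c,q in(("scene",s,[(360,57),(662,249),(383,585),(70,348)]),("wrist",w,[(59,63),(523,158),(422,586)])):
    q=[(x/5+160,y/5+170) for x,y in q] if nm=="scene" else [(x/2.5+70,y/2.5+90) for x,y in q]
    print(nm,"screws",[np.round(onplane(c,*p,.02)[:2]*1000,1).tolist() for p in q])
# plate plane: mask
for nm,c,poly in (("scene",s,[(237,185.6),(277,208),(227,263),(187.4,234)]),("wrist",w,[(111,129),(232,158),(215,245),(185,230),(130,190),(100,230)])):
    m=np.zeros(c["d"].shape,np.uint8); cv2.fillPoly(m,[np.int32(np.round(poly))],1)
    im=c["p"].astype(int); m&=((im[...,0]-im[...,2]>8)&(im[...,0]>130)).astype(np.uint8)
    m=cv2.erode(m,np.ones((3,3)))
    pl=fitplane(c,m); print(nm,"plane",pl, "tilt",np.hypot(*pl[0][:2]))
P=[(-70,100),(70,100),(70,-100),(-70,-100)]
for nm,c,q in(("scene",s,[(385,78),(585,190),(335,465),(137,320)]),):
    q=[(x/5+160,y/5+170) for x,y in q]
    print([np.round(onpl(c,*p,pl[0])*1000,1).tolist() for p in q])
q=[(x/2.5+70,y/2.5+90) for x,y in [(105,98),(407,170),(326,557),(300,217),(252,488)]]
print([np.round(onpl(w,*p,pl[0])*1000,1).tolist() for p in q])
print("holes scene",[np.round(onpl(s,x/5+160,y/5+170,pl[0])*1000,1).tolist() for x,y in [(479,189),(306,371)]])
E
```

```text
scene base -0.20294162366840215 [559.51896263 -88.76133749] [[3.2, -3.0], [-2.9, 1.9], [-1.4, -0.4], [1.1, 1.5]]
wrist base -0.2056634776080698 [553.57531305 -89.7344324 ] [[1.9, -0.4], [-1.9, 0.4]]
scene screws [[474.2, 52.8], [681.9, 8.9], [632.0, -226.0], [423.9, -182.1]]
wrist screws [[468.4, 51.6], [678.0, 7.8], [628.5, -227.7]]Traceback (most recent call last):
  File "<stdin>", line 17, in <module>
  File "h.py", line 34, in fitplane
    p=cv2.undistortPoints(np.stack([u,v],1).astype(float)[:,None],K,D)[:,0]; z=c["d"][v,u]; ok=z>0
      ~~~~~~~~~~~~~~~~~~~^^^^^^^^^^^^^^^^^^^^^^^^^^^^^^^^^^^^^^^^^^^^^
cv2.error: OpenCV(4.12.0) /io/opencv/modules/calib3d/src/undistort.dispatch.cpp:347: error: (-215:Assertion failed) CV_IS_MAT(_src) && CV_IS_MAT(_dst) && (_src->rows == 1 || _src->cols == 1) && (_dst->rows == 1 || _dst->cols == 1) && _src->cols + _src->rows - 1 == _dst->rows + _dst->cols - 1 && (CV_MAT_TYPE(_src->type) == CV_32FC2 || CV_MAT_TYPE(_src->type) == CV_64FC2) && (CV_MAT_TYPE(_dst->type) == CV_32FC2 || CV_MAT_TYPE(_dst->type) == CV_64FC2) in function 'cvUndistortPointsInternal'
```

```bash
python3 - <<'E'
from h import *
w=load("pics/wrist0.npz"); s=load("pics/scene0.npz"); d=load("pics/side0.npz")
print(s["p"][200,245],s["p"][215,262],w["p"][150,150],w["p"][110,120])
pls={}
for nm,c,poly in (("scene",s,[(237,185.6),(277,208),(227,263),(187.4,234)]),("wrist",w,[(111,129),(232,158),(215,245),(185,230),(130,190),(100,230)])):
    m=np.zeros(c["d"].shape,np.uint8); cv2.fillPoly(m,[np.int32(np.round(poly))],1)
    im=c["p"].astype(int); m&=((im[...,0]-im[...,2]>4)&(im[...,0]>120)).astype(np.uint8)
    m=cv2.erode(m,np.ones((3,3)))
    pl=fitplane(c,m); print(nm,"plane",pl, "tilt",np.hypot(*pl[0][:2]),np.arctan2(pl[0][1],pl[0][0])); pls[nm]=pl[0]
P=[(-70,100),(70,100),(70,-100),(-70,-100)]
sw=pls["wrist"]
q=[(x/5+160,y/5+170) for x,y in [(385,78),(585,190),(335,465),(137,320)]]
X=[onpl(s,*p,pls["scene"])*1000 for p in q]; print(np.round(X,1).tolist()); a,t,r=rig2(P,[x[:2] for x in X]); print("scene plate",a,t,np.round(r,1).tolist())
q=[(x/2.5+70,y/2.5+90) for x,y in [(105,98),(407,170),(326,557),(300,217),(252,488)]]
X=[onpl(w,*p,sw)*1000 for p in q]; print(np.round(X,1).tolist());a,t,r=rig2(P[:3]+[(28,70),(28,-70)],[x[:2] for x in X]); print("wrist plate",a,t,np.round(r,1).tolist())
X=[onpl(s,x/5+160,y/5+170,pls["scene"])*1000 for x,y in [(479,189),(306,371)]]; print("holes scene",np.round(X,1).tolist())
E
```

```text
[180 182 172] [180 182 172] [204 201 192] [191 184 192]
scene plane (array([ 0.09301035, -0.019812  , -0.01141471]), np.float64(0.0011953067287087005), 1925) tilt 0.09509700471314667 -0.20987191614266712
wrist plane (array([ 0.09234259, -0.01912852, -0.0098213 ]), np.float64(0.000568148630547429), 7104) tilt 0.09430299226540358 -0.20425845743540622
[[499.4, 36.8, 34.3], [634.7, 9.1, 47.4], [588.3, -190.0, 47.1], [452.9, -157.8, 33.8]]
scene plate -0.22722286729410004 [543.80341299 -75.46195323] [[1.2, -1.0], [0.2, 2.9], [-1.2, -1.3], [-0.2, -0.6]]
[[494.7, 37.2, 35.2], [626.6, 7.5, 47.9], [582.5, -187.4, 47.6], [579.2, -14.0, 43.9], [547.5, -150.6, 43.6]]
wrist plate -0.23086416161819598 [536.99230315 -75.16142175] [[3.0, -1.0], [-1.4, 1.3], [0.3, 1.2], [-1.1, -0.6], [-0.7, -0.8]]
holes scene [[581.9, -12.3, 42.9], [549.6, -149.0, 42.7]]
```

```bash
python3 - <<'E'
from h import *
w=load("pics/wrist0.npz"); s=load("pics/scene0.npz"); d=load("pics/side0.npz")
def cast(c,u,v):
    return np.round(depthpt(c,u,v)*1000).tolist()
print("jar a top side",[cast(d,u,v) for u,v in [(182,200),(190,198),(198,200)]])
print("stone",[cast(d,u,v) for u,v in [(215,235),(225,235),(235,232)]])
im=d["d"]
for u in range(200,260,4):
    col=[(v,cast(d,u,v)) for v in range(50,112) if 0<im[v,u]<1.0]
    if col: print(u,col[-1],col[-2])
b=(553.5,-89.2);a=-.206
print("clip pivot exp", proj(w,[[ (b[0]+94*np.cos(a))/1e3,(b[1]+94*np.sin(a))/1e3,.0425]]))
for (u,v) in [(70+452/2.5,90+412/2.5),(70+466/2.5,90+330/2.5),(70+466/2.5,90+340/2.5)]: print(np.round(onplane(w,u,v,.0425)*1e3),np.round(onplane(w,u,v,.0675)*1e3),cast(w,u,v))
E
```

```text
jar a top side [[625.0, 181.0, 89.0], [617.0, 166.0, 89.0], [602.0, 159.0, 86.0]]
stone [[527.0, 194.0, 51.0], [512.0, 182.0, 51.0], [503.0, 163.0, 51.0]]
200 (76, [717.0, 10.0, 290.0]) (75, [716.0, 11.0, 292.0])
204 (79, [705.0, 11.0, 285.0]) (78, [703.0, 13.0, 288.0])
208 (97, [697.0, 10.0, 247.0]) (96, [696.0, 11.0, 249.0])
212 (97, [692.0, 2.0, 246.0]) (96, [692.0, 2.0, 248.0])
216 (74, [688.0, -10.0, 295.0]) (73, [687.0, -9.0, 297.0])
220 (73, [660.0, 9.0, 304.0]) (72, [658.0, 11.0, 307.0])
224 (73, [649.0, 10.0, 306.0]) (72, [648.0, 11.0, 309.0])
228 (75, [638.0, 9.0, 304.0]) (74, [637.0, 11.0, 306.0])
232 (76, [623.0, 15.0, 305.0]) (75, [622.0, 16.0, 307.0])
236 (80, [616.0, 11.0, 297.0]) (79, [614.0, 13.0, 300.0])
240 (105, [1680.0, -1345.0, -308.0]) (104, [607.0, 10.0, 248.0])
244 (105, [602.0, 3.0, 245.0]) (104, [600.0, 5.0, 248.0])
248 (102, [597.0, -4.0, 251.0]) (101, [594.0, -1.0, 254.0])
252 (85, [577.0, 8.0, 292.0]) (84, [577.0, 9.0, 295.0])
256 (84, [578.0, -7.0, 291.0]) (83, [576.0, -4.0, 294.0])
clip pivot exp [[250.91868675 254.17774939]]
[ 645. -109.   42.] [646. -96.  68.] [645.0, -106.0, 49.0]
[652. -68.  42.] [652. -57.  68.] [652.0, -59.0, 62.0]
[652. -72.  42.] [652. -62.  68.] [652.0, -62.0, 67.0]
```

Wrist and scene agree: the base is at about (553.5, −89) mm with yaw −0.206. The predicted clip pivot matches the picture to within 1 px. The plate is offset by about (−17, +10) mm in base axes and turned −0.025 rad. With the gripper open, the fingertips sit about 2 mm above the TCP. First I'll make a two-finger push on the plate's left edge.

```bash
python3 -m pendant '[[-10,5.5,-19,-1.5,85],[-10,5.5,-19,-1.5,85],[-10,5.5,-19,-1.5,85],[-10,5.5,-19,-1.5,85],[-10,5.5,-19,-1.5,85],[-10,5.5,-19,-1.5,85],[-10,5.5,-19,-1.5,85],[-10,5.5,-19,-1.5,85]]'
python3 -m pendant '[[0,0,-16,0,85],[0,0,-16,0,85],[0,0,-12,0,85],[0,0,-8,0,85],[0,0,-4,0,85],[0,0,-3,0,85],[0,0,-2,0,85],[0,0,0,0,85]]'
python3 - <<'E'
from h import *
from rig import status
for n in("side","scene","wrist"): c=snap(n,1)
d=load("pics/side1.npz"); crop(d,150,100,370,260,3.5,"pics/d1c.png")
print(status.get_state()["position"],status.get_state()["orientation"],status.get_state()["contact_force"])
E
```

```text
clock: 0.95
position: [0.5694, 0.0442, 0.0894]
orientation: [3.142, 0.0, -0.21]
contact_force: [-0.4, -0.6, 0.0]
opening: 0.994
clock: 1.75
position: [0.5702, 0.044, 0.0295]
orientation: [-3.141, -0.0, -0.209]
contact_force: [-0.0, 0.0, 0.0]
opening: 0.996
[0.57027202 0.04402435 0.02971604] [-3.14128953e+00 -7.59955136e-04 -2.09463413e-01] [ 0.453387   -0.16637846  0.15324021]
```

View pics/d1c.png

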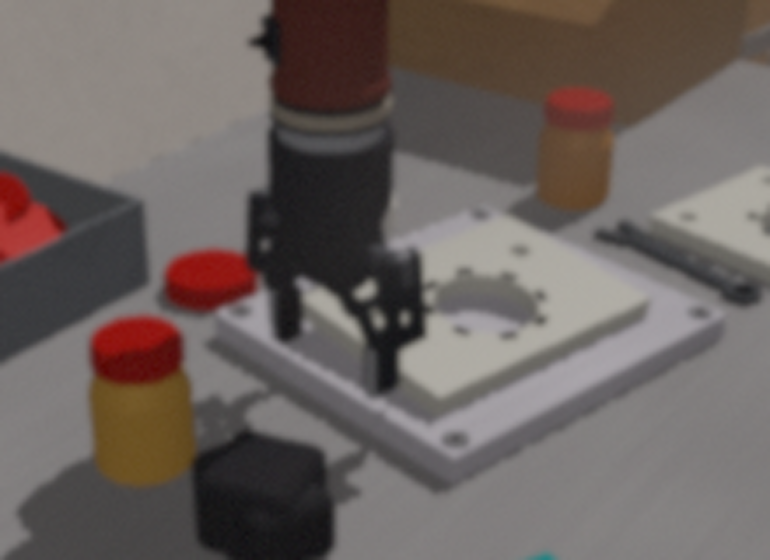

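View pics/wrist1.png

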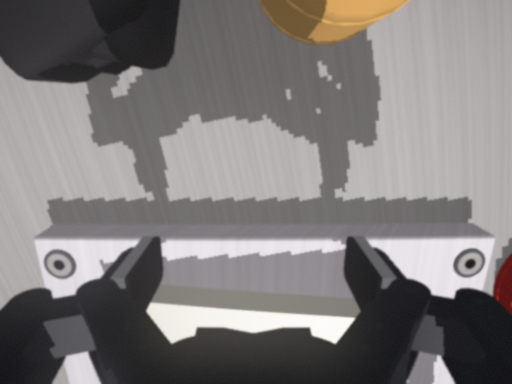

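```bash
python3 -m pendant '[[0,0,-2,0,85],[-0.6,-2.9,-2,0,85],[-0.6,-2.9,0,0,85],[-0.6,-2.9,0,0,85],[-0.5,-2.5,0,0,85],[-0.5,-2.5,0,0,85],[-0.5,-2.5,0,0,85],[-0.5,-2.5,0,0,85]]'
python3 - <<'E'
from h import *
from rig import status
for n in("side","scene","wrist"): c=snap(n,2)
crop(load("pics/scene2.npz"),160,170,310,300,5,"pics/s2c.png")
s=status.get_state();p=s["position"]*1e3-[553.5,-89.2,0];a=.206
print(p,p[0]*np.cos(a)-p[1]*np.sin(a),p[0]*np.sin(a)+p[1]*np.cos(a),s["contact_force"])
E
```

```text
clock: 2.7
position: [0.566, 0.0257, 0.0252]
orientation: [-3.141, 0.0, -0.209]
contact_force: [0.3, 2.2, 0.0]
opening: 0.992
[ 12.53813362 114.01032774  25.29102353] -11.047331100040328 114.164425723373 [ 0.02086075  1.12500213 -0.01826673]
```

View pics/s2c.png

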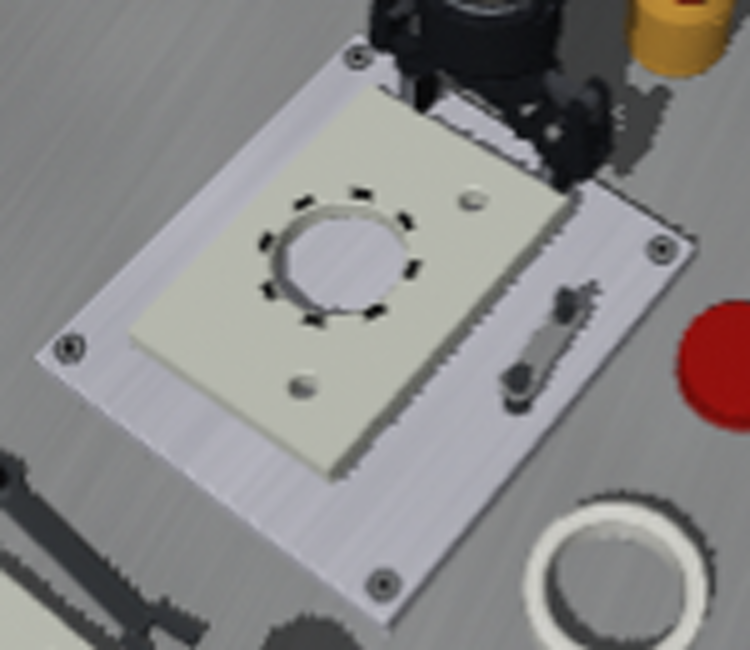

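View pics/wrist2.png

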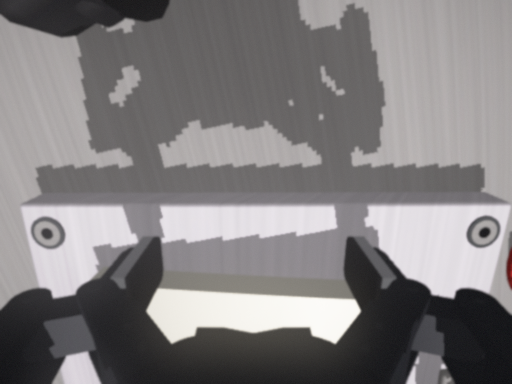

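```bash
cat >> h.py <<'E'
def tobase(X,o,a):
    p=np.asarray(X)[:2]-o; return np.array([p[0]*np.cos(a)+p[1]*np.sin(a),-p[0]*np.sin(a)+p[1]*np.cos(a)])
SO=np.array([557.9,-87.6]);SA=-.207
E
python3 - <<'E'
from h import *
for tag,cor,h in ((0,[(385,78),(585,190),(335,465),(137,320)],[(479,189),(306,371)]),(2,[(370,85),(580,195),(332,478),(130,331)],[(473,199),(302,385)])):
    s=load(f"pics/scene{tag}.npz"); q=[(x/5+160,y/5+170) for x,y in cor]
    m=np.zeros(s["d"].shape,np.uint8); cv2.fillPoly(m,[np.int32(np.round(q))],1); im=s["p"].astype(int); m&=((im[...,0]-im[...,2]>4)&(im[...,0]>120)).astype(np.uint8); m=cv2.erode(m,np.ones((3,3)))
    pl=fitplane(s,m); print("tilt",np.hypot(*pl[0][:2]))
    P=[(-70,100),(70,100),(70,-100),(-70,-100)]
    X=[tobase(onpl(s,*p,pl[0])*1e3,SO,SA) for p in q]; a,t,r=rig2(P,X); print("plate in base",a,t,np.round(r,1).tolist())
    print("holes",[np.round(tobase(onpl(s,x/5+160,y/5+170,pl[0])*1e3,SO,SA),1).tolist() for x,y in h])
E
```

```text
tilt 0.09509700471314667
plate in base -0.0202228672941001 [-16.29032208   8.98172318] [[1.4, -0.7], [-0.4, 2.9], [-0.9, -1.5], [-0.0, -0.7]]
holes [[8.0, 78.6], [4.5, -61.8]]
tilt 0.09869180785519423
plate in base 0.0005295249316719389 [-16.14115952   2.42881527] [[-0.6, -1.3], [1.3, 3.6], [0.2, -2.7], [-0.8, 0.4]]
holes [[9.4, 71.5], [8.1, -69.2]]
```

Scene view 2: holes at crop (473,199) and (302,385), which is base y +71.5/−69.2. The yaw is now about 0. I'll push about 1.5 mm more in −y, then back off, lift and turn to the near edge.

```bash
python3 -m pendant '[[-0.2,-0.9,0,0,85],[-0.2,-0.8,0,0,85],[0,0,0,0,85],[0.8,4,0,0,85],[1.6,8,0,0,85],[0,0,20,0,85],[0,0,35,0,85],[-20,-5,10,-8,85]]'
python3 - <<'E'
from h import *
s=snap("scene",3); crop(s,160,170,310,300,5,"pics/s3c.png")
E
```

```text
clock: 3.65
position: [0.5529, 0.0319, 0.0935]
orientation: [-3.137, -0.009, -0.351]
contact_force: [0.0, 1.2, -0.6]
opening: 0.999
```

View pics/s3c.png

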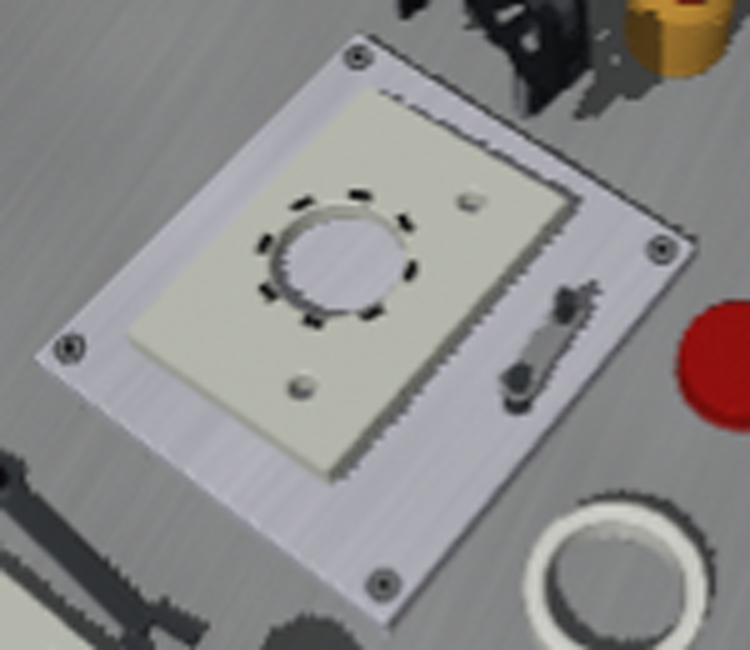

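```bash
python3 -m pendant '[[-11,-10,2,-8.2,85],[-11,-10,0,-8.2,85],[-11,-10,0,-8.2,85],[-11,-10,0,-8.2,85],[-11,-10,0,-8.2,85],[-11,-10,0,-8.2,85],[-11,-10,0,-8.2,85],[-11,-10,0,-8.2,85]]'
python3 -m pendant '[[-10,-9.5,0,-8.2,85],[-9,-9,0,-8.2,85],[0,0,-15,0,85],[0,0,-15,0,85],[0,0,-15,0,85],[0,0,0,0,85],[0,0,0,0,85],[0,0,0,0,85]]'
python3 - <<'E'
from h import *
from rig import status
st=status.get_state();p=st["position"]*1e3;print(np.round(p,1),tobase(p,np.array([553.5,-89.2]),-.206),np.degrees(st["orientation"]))
w=snap("wrist",4);s=snap("scene",4);d=snap("side",4)
E
```

```text
clock: 4.5
position: [0.4599, -0.0494, 0.092]
orientation: [3.141, -0.0, -1.497]
contact_force: [1.0, -0.2, -0.9]
opening: 0.995
clock: 5.3
position: [0.4416, -0.0679, 0.0477]
orientation: [-3.141, -0.0, -1.779]
contact_force: [0.5, 0.7, -0.2]
opening: 0.992
[441.6 -67.9  47.7] [-113.85194129   -2.04226092] [-1.79943732e+02 -5.05473998e-03 -1.01952403e+02]
```

View pics/wrist4.png

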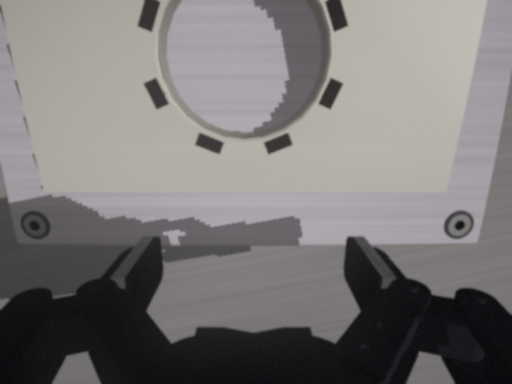

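View pics/side4.png

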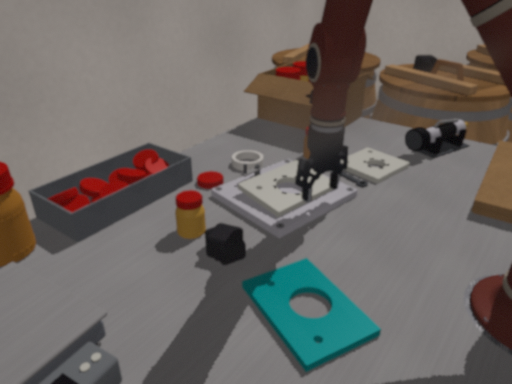

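```bash
python3 - <<'E'
from h import *
w=load("pics/wrist4.npz"); O=np.array([553.5,-89.2]);A=-.206
for u,v in [(36,225),(460,225)]: print("screw",tobase(onplane(w,u,v,.02)*1e3,O,A))
for u,v in [(43,192),(447,192)]: print("plate",tobase(onplane(w,u,v,.035)*1e3,O,A))
E
```

```text
screw [-112.87460419  120.33306012]
screw [-113.31215221 -120.63241401]
plate [-88.70533308 101.28703138]
plate [-89.1531791  -99.50155912]
```

Wrist view: screws at (36,225)/(460,225) give base (−113, ±120.5), so the base pose is confirmed. The plate's near corners at (43,192)/(447,192) give base x −88.9 and y centre +0.9, square with the base. It now needs about +16.5 mm in base x. I'll lower the fingers and push.

```bash
python3 -m pendant '[[0,0,-11,0,85],[0,0,-8,0,85],[0,0,-4,0,85],[3.9,-0.8,0,0,85],[3.9,-0.8,0,0,85],[3.9,-0.8,0,0,85],[2.5,-0.5,0,0,85],[2,-0.4,0,0,85]]'
python3 -m pendant '[[1.5,-0.3,0,0,85],[1.5,-0.3,0,0,85],[1.5,-0.3,0,0,85],[1.5,-0.3,0,0,85],[1.5,-0.3,0,0,85],[1,-0.2,0,0,85],[1,-0.2,0,0,85],[0,0,0,0,85]]'
cat >look.py <<'E'
import sys
from h import *
from rig import status
st=status.get_state();p=st["position"]*1e3;print(np.round(p,1),tobase(p,np.array([553.5,-89.2]),-.206),np.degrees(st["orientation"][2]),st["contact_force"])
t=sys.argv[1]
s=snap("scene",t);d=snap("side",t);w=snap("wrist",t)
crop(s,160,170,310,300,5,f"pics/s{t}c.png")
crop(d,200,150,370,240,4.5,f"pics/d{t}c.png")
E
python3 look.py 5
```

```text
clock: 6.25
position: [0.4565, -0.0709, 0.0243]
orientation: [3.139, 0.001, -1.78]
contact_force: [-3.8, 0.3, 2.4]
opening: 0.998
clock: 7.05
position: [0.4687, -0.0737, 0.0245]
orientation: [-3.138, -0.001, -1.78]
contact_force: [-0.0, -0.7, -0.9]
opening: 0.994
[468.7 -73.7  24.5] [-86.13828641  -2.13164636] -102.00057223495443 [-0.00614838 -0.67359718 -0.94162901]
```

View pics/wrist5.png

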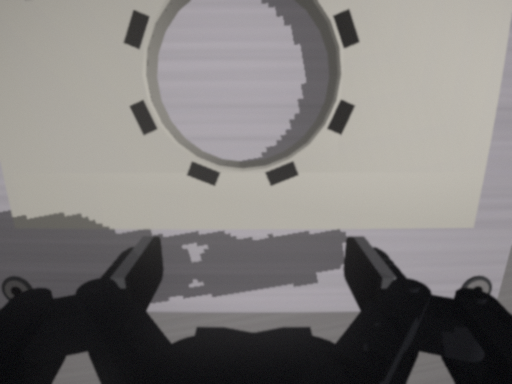

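View pics/s5c.png

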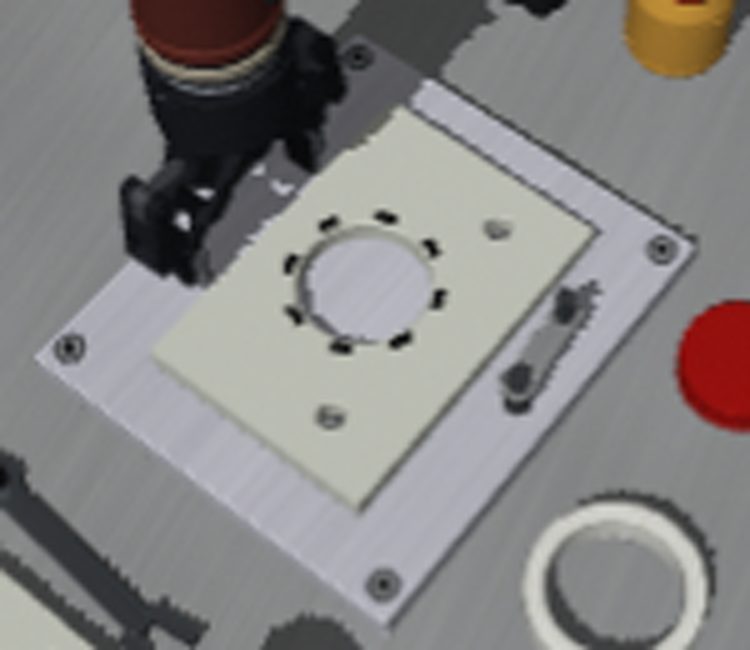

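View pics/d5c.png

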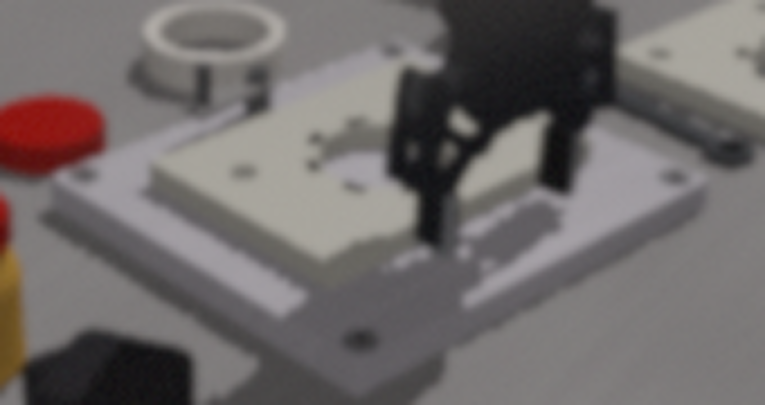

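The plate looks flat in all views, with its pins visible in the holes at scene crop (497,229) and (330,417). I'll back off and check the tilt numerically.

```bash
python3 -m pendant '[[-4,0.8,0,0,85],[-8,1.6,0,0,85],[0,0,10,0,85],[0,0,30,0,85],[0,0,40,0,40],[0,0,10,0,0],[0,0,0,0,0],[0,0,0,0,0]]'
python3 look.py 6
cat > chk.py <<'E'
import sys
from h import *
t=sys.argv[1]; O=np.array([553.5,-89.2]);A=-.206
for nm in ("scene","wrist"):
    c=load(f"pics/{nm}{t}.npz"); im=c["p"].astype(int)
    m=((im[...,0]-im[...,2]>4)&(im[...,0]>120)).astype(np.uint8)
    n,l,st,ce=cv2.connectedComponentsWithStats(m)
    # component near expected plate
    e=proj(c,[[.5535+.05*np.cos(A)-.05*np.sin(A),-.0892+.05*np.sin(A)+.05*np.cos(A),.035]])[0]
    if not(0<=e[0]<512 and 0<=e[1]<384): print(nm,"out",e);continue
    lab=l[int(e[1]),int(e[0])]; mm=cv2.erode((l==lab).astype(np.uint8),np.ones((5,5)))
    pl=fitplane(c,mm); print(nm,"area",st[lab,4],"slope",np.round(pl[0][:2],4),"z at base origin",1e3*(pl[0]@[.5535,-.0892,1]),pl[1])
E
python3 chk.py 6
```

```text
clock: 8.0
position: [0.4543, -0.0702, 0.114]
orientation: [3.141, 0.0, -1.78]
contact_force: [-0.2, -0.2, -0.2]
opening: 0.323
[454.3 -70.2 114. ] [-100.95755437   -1.666392  ] -101.97234184582744 [-0.24435422 -0.15480605 -0.2017793 ]
scene area 2961 slope [ 0.0025 -0.0009] z at base origin 33.57636839991154 0.0012232073797940586
wrist out [163.16849003 -42.58825011]
```

View pics/s6c.png

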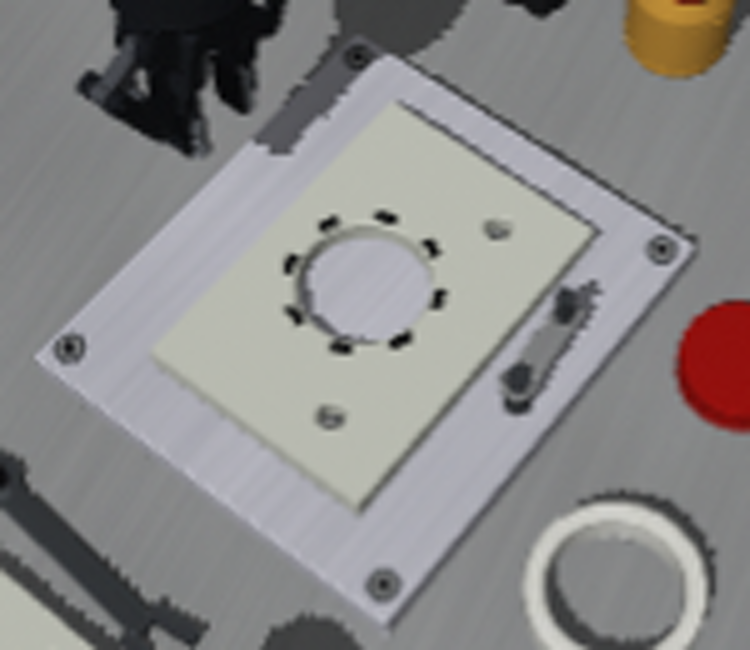

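View pics/wrist6.png

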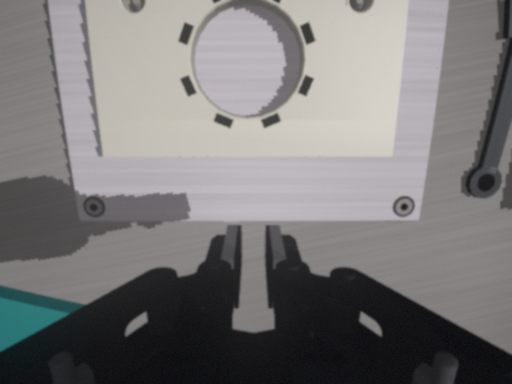

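The plate is seated: scene slope 0.0025, top z about 34–35 mm, and the pins centred in the holes. Next is the clip. The pivot is at base (94,0), and the first wrist picture gave a clip angle of about 0.065 rad. I'll push its pin with the closed fingers turned 45° and follow the arc.

```bash
python3 -m pendant '[[27.5,2.5,2,5.6,0],[27.5,2.5,2,5.6,0],[27.5,2.5,0,5.6,0],[27.5,2.5,0,5.6,0],[27.5,2.5,0,5.6,0],[27.5,2.5,0,5.6,0],[27.5,2.5,0,5.6,0],[27.5,2.5,0,5.6,0]]'
python3 -m pendant '[[0,0,0,0,0],[0,0,-15,0,0],[0,0,-15,0,0],[0,0,-15,0,0],[0,0,-8,0,0],[0,0,-2,0,0],[0,0,0,0,0],[0,0,0,0,0]]'
python3 look.py 7
python3 -c "
from h import *
d=load('pics/side7.npz'); crop(d,190,110,300,210,6,'pics/d7c.png')
from rig import status; print(status.get_state()['opening'])"
```

```text
clock: 8.95
position: [0.6751, -0.0507, 0.1164]
orientation: [3.139, 0.002, -0.995]
contact_force: [0.0, -0.0, -0.6]
opening: 0.005
clock: 9.75
position: [0.6754, -0.0507, 0.064]
orientation: [-3.14, -0.001, -0.998]
contact_force: [-0.0, -0.3, -0.0]
opening: 0.001
[675.4 -50.7  64. ] [111.44843357  62.57961297] -57.19732504303517 [-0.01156264 -0.32754412 -0.00782302]
0.0014352046268624517
```

View pics/s7c.png

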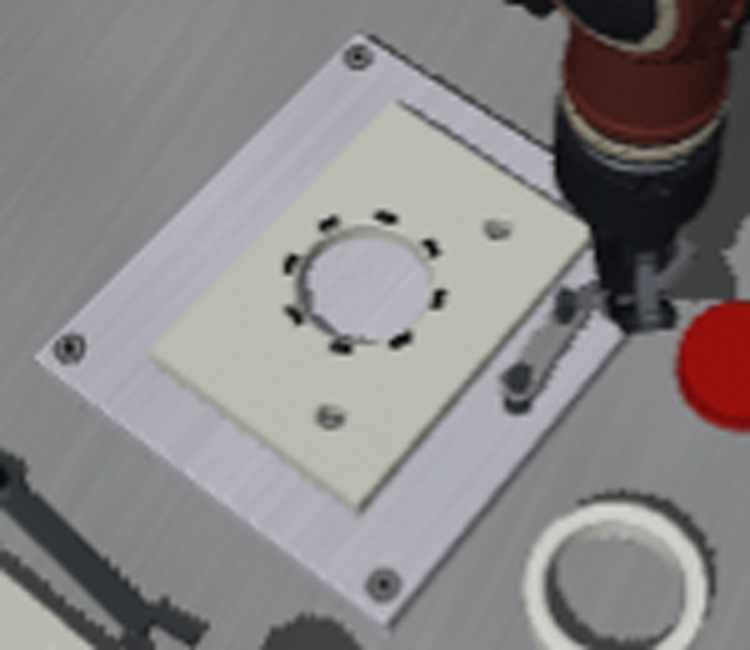

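View pics/d7c.png

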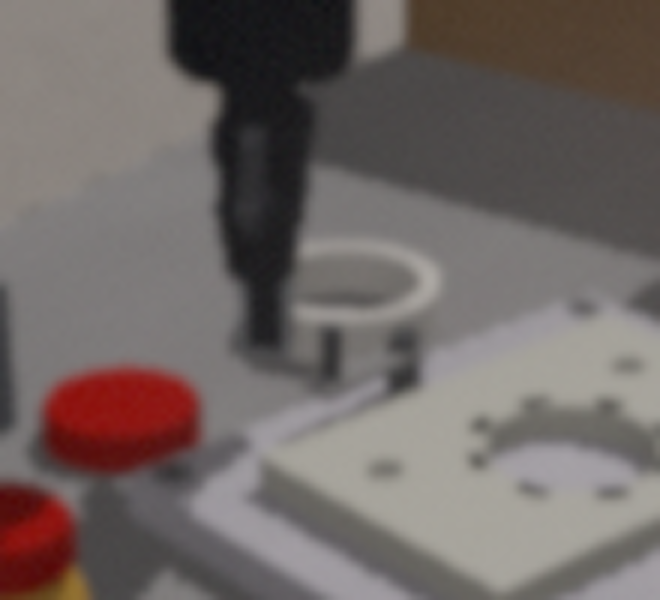

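View pics/wrist7.png

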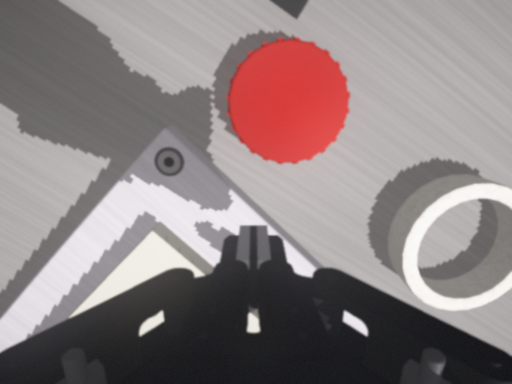

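```bash
python3 - <<'E'
import numpy as np
f=lambda t:np.array([105.3-44*np.sin(t),11.3+44*np.cos(t)])
P=[np.array([111.4,62.6]),np.array([106,58])]+[f(t) for t in (.07,.17,.3,.45,.6,.75,.9,1.05,1.2,1.35,1.45,1.52,1.57)]
c,s=np.cos(.206),np.sin(.206)
for a,b in zip(P,P[1:]):
    d=b-a; print(np.round([c*d[0]+s*d[1],-s*d[0]+c*d[1]],1))
E
```

```text
[-6.2 -3.4]
[-4.3 -2. ]
[-4.4  0.4]
[-5.7 -0.2]
[-6.5 -1.1]
[-6.3 -2.1]
[-5.9 -3. ]
[-5.4 -3.8]
[-4.7 -4.6]
[-4.  -5.2]
[-3.2 -5.8]
[-1.6 -4.1]
[-0.9 -2.9]
[-0.5 -2.1]
```

```bash
python3 -m pendant '[[0,0,-3,0,0],[-6.2,-3.4,0,0,0],[-4.3,-2,0,0,0],[-4.4,0.4,0,0,0],[-5.7,-0.2,0,0,0],[-6.5,-1.1,0,0,0],[-6.3,-2.1,0,0,0],[0,0,0,0,0]]'
python3 look.py 8
python3 -c "
from h import *
d=load('pics/side8.npz'); crop(d,190,110,300,210,6,'pics/d8c.png')"
```

```text
clock: 10.7
position: [0.64, -0.0605, 0.0604]
orientation: [3.139, -0.0, -0.999]
contact_force: [-0.3, -0.1, 0.1]
opening: -0.0
[640.  -60.5  60.4] [78.7697068  45.80609466] -57.25327758035154 [-0.30612038 -0.08278162  0.13281855]
```

View pics/s8c.png

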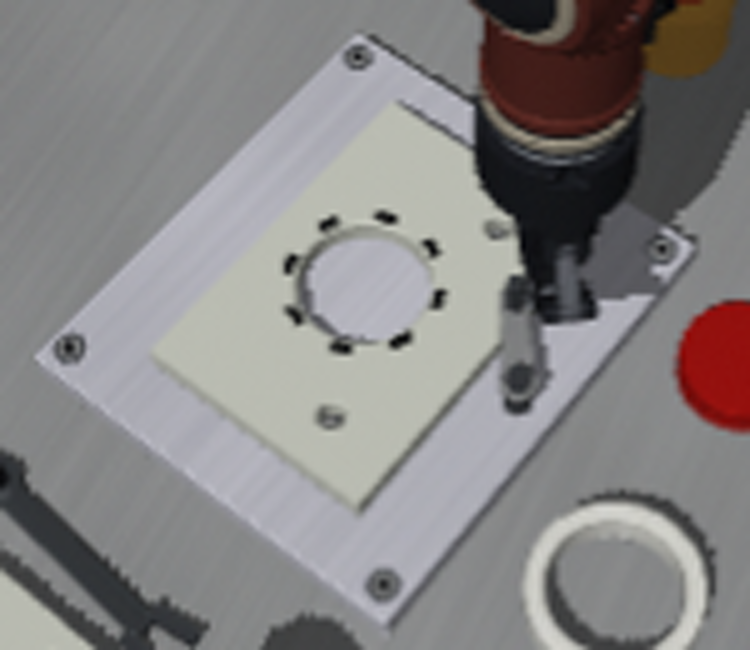

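View pics/d8c.png

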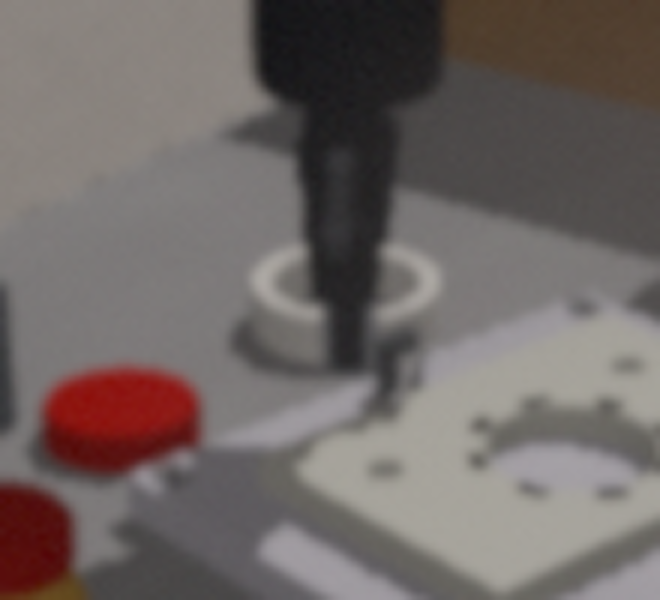

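The clip is moving with the finger and its strap clears the plate (pin at scene crop (515,290)). Continuing along the arc to the stop.

```bash
python3 -m pendant '[[-5.9,-3,0,0,0],[-5.4,-3.8,0,0,0],[-4.7,-4.6,0,0,0],[-4,-5.2,0,0,0],[-3.2,-5.8,0,0,0],[-1.6,-4.1,0,0,0],[-0.5,-1.5,0,0,0],[0,0,0,0,0]]'
python3 look.py 9
python3 -c "
from h import *
d=load('pics/side9.npz'); crop(d,190,110,300,210,6,'pics/d9c.png')"
```

```text
clock: 11.65
position: [0.6158, -0.088, 0.0602]
orientation: [3.141, -0.0, -0.999]
contact_force: [0.7, -0.6, -0.9]
opening: 0.006
[615.8 -88.   60.2] [60.73699561 13.89284748] -57.23892332718276 [ 0.68710892 -0.56864677 -0.88965829]
```

View pics/s9c.png

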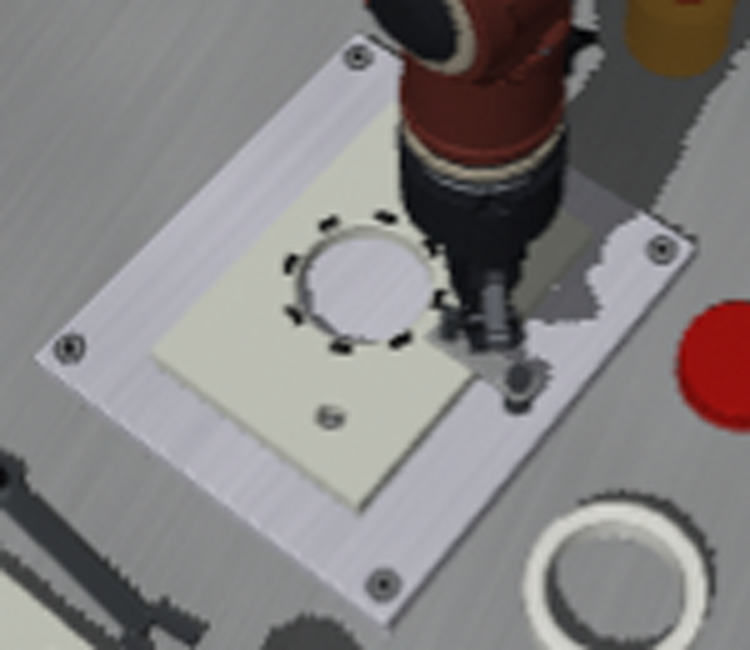

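View pics/d9c.png

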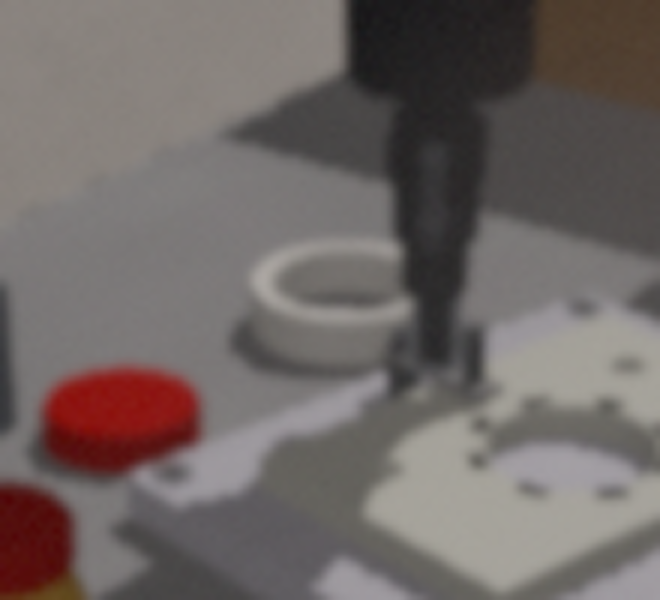

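```bash
python3 -m pendant '[[-0.2,-1,0,0,0],[-0.2,-1,0,0,0],[-0.2,-1,0,0,0],[0,0,0,0,0],[0,0,0,0,0],[0,0,0,0,0],[0,0,0,0,0],[0,0,0,0,0]]'
python3 -m pendant '[[-0.2,-1,0,0,0],[-0.2,-1,0,0,0],[0,0,0,0,0],[0,0,0,0,0],[0,0,0,0,0],[0,0,0,0,0],[0,0,0,0,0],[0,0,0,0,0]]'
```

```text
clock: 12.6
position: [0.6159, -0.089, 0.0603]
orientation: [-3.141, 0.001, -0.998]
contact_force: [1.7, 4.5, -0.4]
opening: -0.001
clock: 13.4
position: [0.616, -0.0892, 0.0603]
orientation: [-3.139, 0.003, -0.997]
contact_force: [1.9, 6.2, -0.6]
opening: -0.002
```

Force rises to 6.5 N with no more movement, so the clip is at its stop. Backing off, lifting and checking.

```bash
python3 -m pendant '[[1,5,0,0,0],[4,4,0,0,0],[6,4,0,0,0],[0,0,20,0,0],[0,0,30,0,0],[0,0,40,0,0],[-20,15,40,0,0],[-30,25,30,0,0]]'
python3 -m pendant '[[-35,25,0,0,0],[-35,25,0,0,0],[-35,25,0,0,0],[-10,0,0,0,0],[0,0,0,0,0],[0,0,0,0,0],[0,0,0,0,0],[0,0,0,0,0]]'
python3 look.py 10; python3 chk.py 10
python3 -c "
from h import *
d=load('pics/side10.npz'); crop(d,190,110,370,240,4.4,'pics/d10c.png')"
```

```text
clock: 14.2
position: [0.5778, -0.0423, 0.223]
orientation: [-3.139, -0.006, -1.003]
contact_force: [0.8, 0.8, 1.0]
opening: -0.004
clock: 15.0
position: [0.4624, 0.0349, 0.2202]
orientation: [-3.141, -0.001, -1.0]
contact_force: [-0.0, 0.7, 0.4]
opening: -0.0
[462.4  34.9 220.2] [-114.60043842  102.8581643 ] -57.307462116604825 [-0.03413163  0.71313665  0.43220567]
scene area 2835 slope [ 0.0019 -0.0007] z at base origin 33.66874517760796 0.0012737582903947524
wrist area 20680 slope [0.001  0.0014] z at base origin 34.66465271523178 0.0005697227794529274
```

View pics/s10c.png

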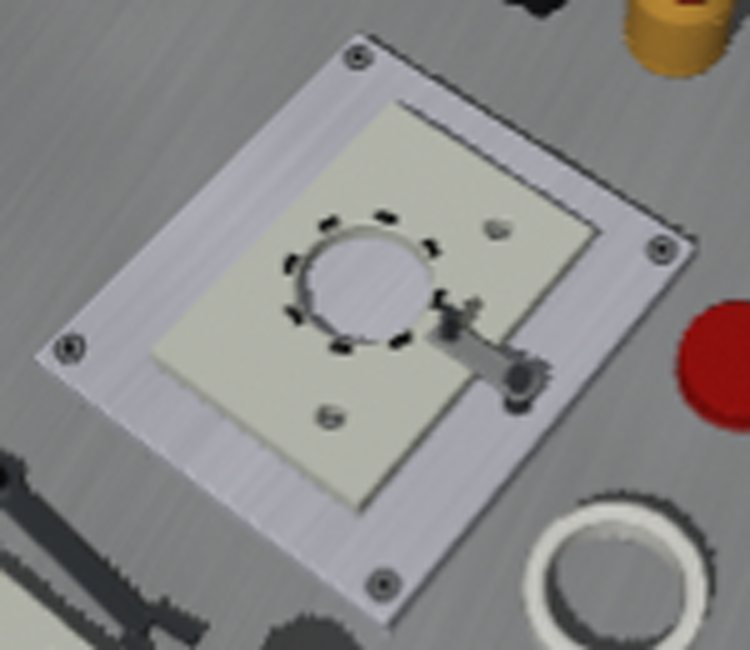

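View pics/d10c.png

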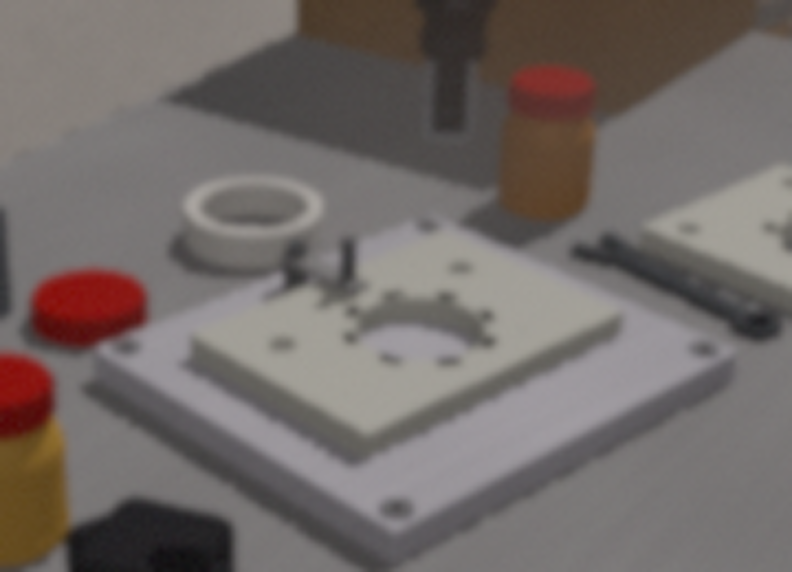

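View pics/wrist10.png

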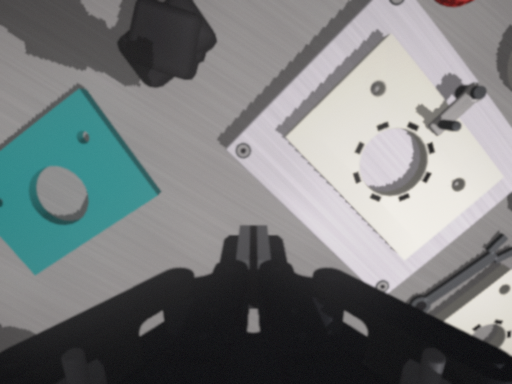

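View pics/scene10.png

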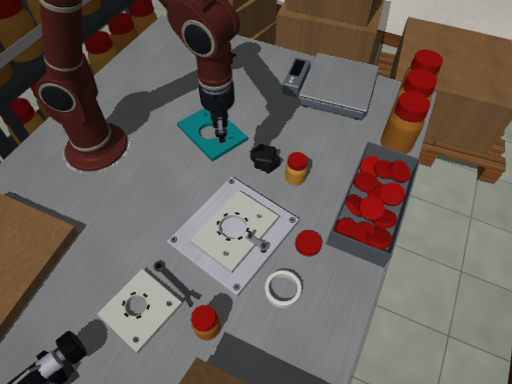

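```bash
python3 -c "
from h import *
w=load('pics/wrist10.npz'); crop(w,415,65,505,145,8,'pics/w10c.png')"
```

```text
(no output)
```

View pics/w10c.png

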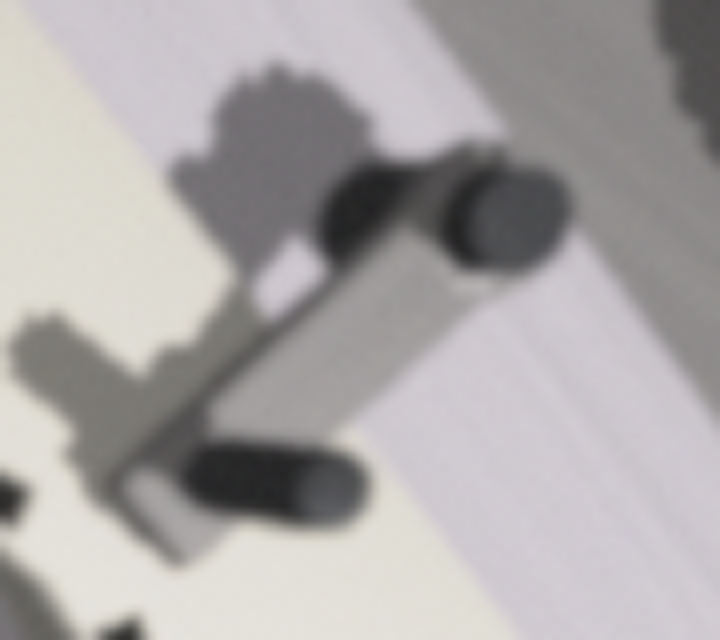

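```bash
python3 - <<'E'
from h import *
w=load("pics/wrist10.npz"); O=np.array([553.5,-89.2]);A=-.206
f=lambda x,y,z:np.round(tobase(onplane(w,415+x/8,65+y/8,z)*1e3,O,A),1)
print("end corners",f(128,480,.0425),f(185,565,.0425),"edge",f(395,235,.0425),"pin top",f(332,490,.0675),"pivot 49",f(515,218,.049))
for n,u in (("holeL",(378,88)),("holeR",(458,184))): print(n,np.round(tobase(onplane(w,*u,.035)*1e3,O,A),1))
print("screws",[np.round(tobase(onplane(w,*u,.02)*1e3,O,A),1) for u in ((243,151),(382,286))])
s=load("pics/scene10.npz")
for x,y in [(497,229),(330,417)]: print("scene hole",np.round(tobase(onplane(s,x/5+160,y/5+170,.035)*1e3,SO,SA),1))
E
```

```text
end corners [41.   7.1] [39.8 -6.7] edge [83.5  7. ] pin top [49.   0.5] pivot 49 [92.5  1. ]
holeL [27.5 70.5]
holeR [ 27.1 -68.8]
screws [array([-112.9,  120. ]), array([-112.9, -119.5])]
scene hole [28.1 68.3]
scene hole [ 27.9 -71.6]
```

```bash
python3 -c "
from rig import ctrl
print(ctrl.sign_off())"
```

```text
the job is handed in; nothing more can be done
None
```

The nest plate now lies flat on the base with both holes over the pins, and the swing clip is round at its stop over the plate's far edge. I handed the job in at about 15 s, with the arm lifted well clear.

**How:** I nudged the plate with two open fingertips, first about 9 mm sideways on its left edge, then about 17 mm away from the robot on its near edge, until it dropped. I then pushed the clip's upright pin round with the closed fingers until the force rose to 6.5 N with no further movement.

**Last checks:**
- **Plate:** its slope is about 0.002 or less, and its top is at 33.7 mm (scene camera) and 34.7 mm (wrist camera) against 35 mm expected. The holes measure about (27–28, +68 to +70.5 / −69 to −72) mm in base axes, against (28, ±70).
- **Clip:** its strap lies parallel to base x within a few hundredths of a radian, and its pin is at (49, 0.5) mm against (50, 0). That puts it at about 1.57 rad.
- **Rest of the bench:** the jars, cap, tape, wrench, stone and spare plate look unmoved in the last scene picture. I did not measure them.

**Disagreement:** the scene and wrist cameras differed by about 4 mm on where the base is. I used the wrist camera because it matched the fixture's screws and the clip pivot to about 1 mm.

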